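# Prop the test-bay guard and take out the finished board

## Robot

A 6-joint arm with a two-finger parallel gripper is mounted at the origin on the work surface. World frame = base frame: x ahead of the robot, y to its left, z up, the work surface at z = 0. Lengths are in m, angles in degrees, forces in N, time in s.
With the tool pointing down it reaches from about 0.4 to 0.825 m from the base axis. Payload 7 kg.
Tool frame: the origin (TCP) lies at the very end of the fingers, on their centre line; the grasp point (between the pads) lies 19 mm behind it; z points along the fingers, y is the direction in which the jaws open and shut (so a half turn about z gives the same grasp; the last joint's range is limited). The gripper opens to 88 mm and grips with 3 to 60 N. Pads are 19 mm wide; open, the fingers measure 130 mm over their backs; the gripper's body (78 mm by 193 mm) begins 47 mm behind the grasp point.
Start: joints at [84.173, 20.546, 0.682, 0, -70.136, -16.507], TCP at [0.257, 0.624, 0.227] pointing down, gripper open.
Joint ranges: [-176.03, 176.03], [-82.01, 121.73], [-58.28, 71.71], [-173.87, 95.51], [-174.79, -0.11], [-173.66, 173.66]. Speed limits (degrees/s): [136.94, 136.94, 172.46, 180, 180, 180].

## Interface

Orientations are given as [roll, pitch, yaw] about the fixed x, y, z axes, in that order (R = Rz(yaw) Ry(pitch) Rx(roll)).
In Python, from plant import ctrl gives the robot as it stands.
- The arm moves only by the tool move_arm, never from a script. Its argument "increments" is a list of rows, each a list of 2 entries, a list of its own where there are three numbers: the shift along the world's x, y, z in mm, then the turn about the world's z in rad. A call has exactly 8 rows; each row shifts and turns the pose as measured when the row begins; what a row does not reach is not made up. A row lasts 1/10 s, in which the tool goes at most 50 mm and 8.59 degrees, less where a joint would pass 70% of its speed; a pose out of reach is approached as far as the arm can. A call with a gripper value outside its range is refused whole. "jaw" is the gripper command: -1 is shut, 1 is fully open, values between are in proportion, set as the call begins (left out, the last holds). The fingers move at their own pace and stop on an object; the grip force is fixed at half the most. Time passes only in rows, so rows that do not move let the fingers close, or fill a call up. It gives the time, the measured TCP pose, the force and the opening at its end, in the units of the state.
- ctrl.get_obs(): the state, without advancing time (a new reading comes with each control period).
- ctrl.snapshot(name): name is "side" or "top"; returns a dict with "color" (480x640x3 uint8, red, green, blue), "fx", "fy", "cx", "cy" (pixels), "D" ([k1, k2, p1, p2, k3] as OpenCV has them; the pictures are not rectified), "R" (3x3) and "t" (3): a world point X has camera coordinates R X + t. Camera axes: x right, y down, z forward; pixel columns grow to the right and rows downward; lengths in m; the calibration is good to about 2 mm. A picture is of the moment at which its call begins. There is no depth.
- ctrl.close_job(): hands the job in, once; it reports no verdict.
The state is a dict: "clock": time; "joint_pos": joint angles; "qvel": joint speeds; "tau": joint torques, N m; "tool_pos": TCP position; "orientation": TCP orientation; "force": force on the tool from outside, world axes, zero at the start; "moment": the same for the moment, N m; "opening": finger opening in m.
Only numpy, scipy, OpenCV 4.12 (cv2) and the standard library are available. Lean on these libraries where they do the work, as an engineer would, in place of code of your own. Each camera call takes 0.05 s, during which the arm holds its last target.

## Task

The power board in the guarded test bay has finished its run. Raise the clear guard by its handle until its red prop stay drops off the step of its rail, let the guard down so that it stands on the stay by itself, then lift the board out and set it down flat in the empty blue tray. Do not let the guard slam shut or let the board fall, leave the other board in its tray, and do not knock the rest of the bench about.

Things in the scene. Friction and masses are not known exactly. Their poses are not given: they have to be found in the camera images.
- guard_hinge (a point): Point on the hinge line of the guard, across from the middle of the handle, 66 mm above the bench. Frame fixed to the test bay (grey open-topped case bolted to the bench, 260 x 237 mm, walls 58 mm high, inner face of the handle-side wall 222 mm from the hinge line): x along the hinge line, away from the robot; -y from the hinge across the bay to the handle; z up. Yaw within 0.3 rad.
- guard_handle (a point): Middle of the guard's black round handle bar: 12 mm thick, 108 mm free length parallel to the hinge line, 45 mm off the guard's free edge, in the guard's plane, 273 mm from the hinge line. Guard shut: 66 mm above the bench, open air below, bay wall 40 mm behind the bar. Frame turns with the guard: x along the hinge line, -y from hinge to handle.
- guard (a joint): Angle of the guard, rad: 0 shut and level, grows as the handle goes up and over towards the hinge; hard stop at 1.46. Aluminium frame 229 x 222 x 12 mm with clear pane, about 0.55 kg; falls shut by its weight unless held or propped. Past about 1.35 the stay drops behind its step; let down from there, the guard stands on the stay at about 1.32.
- stay (a joint): Angle between the red prop stay and the guard, rad: 0 folded along the shut guard, about 2.04 when propping it. A 137 mm flat bar hanging by its weight on a pin at the guard's far (+x) edge, 85 mm from the hinge line. Its foot slides on a steel rail on the bay's far end wall and, with the guard high enough, falls by itself down an 8 mm step that then catches it.
- stay_foot (a point): Centre of the round black foot (12 mm) of the prop stay. In the frame of guard_hinge it is at z = 0 while it rides on the upper level of the rail and at z = -8 mm behind the step.
- board_mid (a point): Board to take, in the bay: centre of its middle module, 17.5 mm above its underside. Green board 120 x 76 x 3 mm on 6 mm feet, top face 9 mm above the underside; on it a row of three black modules with white tops, 108 mm long (x axis), 34 mm wide (y axis), 17 mm high: grip across the 34 mm. 0.24 kg. Lies within 0.1 rad of parallel to the hinge line, underside 28 mm above the bench.
- tray_out_in (a point): The empty blue tray, fixed to the bench: centre of its inner floor, 5 mm above the bench. Inside 140 x 102 mm, long side along x, walls 5 mm thick with the rim 11 mm above the inner floor. z up.
- tray_full_in (a point): The other blue tray, the same in every way, which already holds a board; the two trays change places. Centre of its inner floor.
- done_board_mid (a point): The other board, the same as the first, lying in the full tray: leave it there. Centre of its middle module.
- jar: Bystander: white jar, 68 mm across, 75 mm high. Origin at its underside.
- putty_knife: Bystander: putty knife with a wooden handle, 210 mm long, lying flat.
- driver: Bystander: screwdriver, green handle, 190 mm long, lying flat.
- meter: Bystander: dark hand-held meter, 78 x 150 x 34 mm, lying flat. Origin at its underside.
- spare_board: Bystander: a third board like the others, lying on the bench. Origin at its underside.
- fuse_bin: Bystander: black bin of fuses, 130 x 100 x 55 mm. Origin at its underside.
- heat_sink: Bystander: finned aluminium heat sink, 120 x 100 x 40 mm. Origin at its underside.
There are look-alikes about, which are no part of the job. Leave any black look-alike of the part that bears tray_out_in alone.

How it is judged:
By the outcome, as a careful person would: the job done as asked, in the order asked, and still so for the second after the job is handed in, with the robot touching nothing.
It also fails if it takes over 64 s, if anything falls off the work surface, if the arm or the gripper's body presses on something with over 40 N, if the wrist force passes 120 N, or if a joint passes its speed limit or range.

## Working session

There is one attempt and no reset: what is moved stays moved. The work goes in short steps, Python scripts to look and compute and a tool call to move; the robot and the scene stay as the last step left them, time stands still between calls to the robot, and variables do not carry over. Pictures are saved under pics/ and viewed, and the job is handed in when it is done.

Besides the shell and the picture viewer there is one more tool, called after "Request:" as name([rows], argument=value, ...), one row to a line, values as JSON. move_arm: Moves the arm, as the interface text tells. Its arguments: {"type":"object","properties":{"increments":{"type":"array","items":{"type":"array"}},"jaw":{"type":"number"}},"required":["increments"]}

```bash
mkdir -p pics; ls; python3 - <<'E'
from plant import ctrl
import cv2,numpy as np
o=ctrl.get_obs()
print({k:np.round(v,3).tolist() for k,v in o.items()})
for n in("side","top"):
    s=ctrl.snapshot(n); cv2.imwrite(f"pics/{n}0.png",s["color"][:,:,::-1])
    print(n,s["fx"],s["fy"],s["cx"],s["cy"],s["D"],np.round(s["R"],3).tolist(),s["t"])
E
```

```text
pics
{'clock': 0.0, 'joint_pos': [84.174, 20.59, 0.634, -0.021, -70.138, -16.509], 'qvel': [0.004, -0.085, -0.066, 0.056, 0.0, -0.071], 'tau': [0.0, -58.272, 29.307, 6.997, 0.007, -0.0], 'tool_pos': [0.256, 0.624, 0.226], 'orientation': [179.904, -0.008, -22.343], 'force': [-0.639, -0.806, 0.622], 'moment': [-0.021, -0.019, -0.03], 'opening': 0.088}
side 546.1930562716424 546.1930562716424 320.45032062839147 233.38646215732965 [-0.1133831  0.         0.         0.         0.       ] [[0.77, -0.638, 0.002], [-0.412, -0.499, -0.762], [0.488, 0.586, -0.648]] [-0.36941512  0.26808928  1.34491599]
top 439.93916476760427 439.93916476760427 316.07422538343525 244.10070560609356 [-0.08396094  0.          0.          0.          0.        ] [[0.016, -1.0, -0.007], [-0.996, -0.016, -0.085], [0.085, 0.008, -0.996]] [0.00789927 0.47606511 1.29468874]
```

View pics/top0.png

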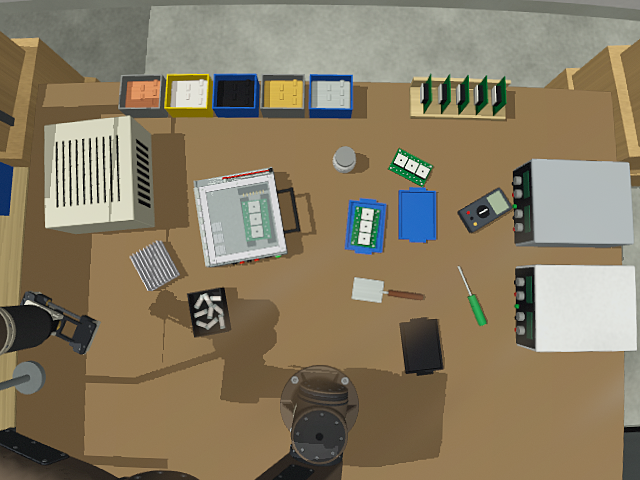

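View pics/side0.png

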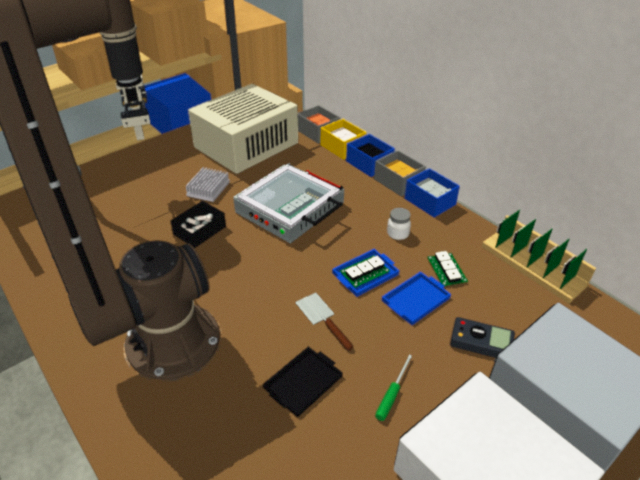

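The top view shows the bay at about (243,217), with its handle on the right at (293,210). The full blue tray is at (366,226), the empty blue tray at (417,215), and a black look-alike tray at (422,346). A spare board lies at (411,166). Next I'll enlarge the bay and the trays.

```bash
cat > h.py <<'E'
import numpy as np,cv2
from plant import ctrl
def K(s): return np.array([[s["fx"],0,s["cx"]],[0,s["fy"],s["cy"]],[0,0,1.]])
def ray(s,p):
    u=cv2.undistortPoints(np.array([[p]],float),K(s),np.array(s["D"]))[0,0]
    R=np.array(s["R"]);t=np.array(s["t"]); return -R.T@t, R.T@np.array([u[0],u[1],1.])
def onz(s,p,z):
    c,d=ray(s,p); return c+d*(z-c[2])/d[2]
def proj(s,X):
    r,_=cv2.Rodrigues(np.array(s["R"])); return cv2.projectPoints(np.array(X,float).reshape(-1,3),r,np.array(s["t"],float),K(s),np.array(s["D"]))[0][:,0]
def two(s1,p1,s2,p2):
    c1,d1=ray(s1,p1);c2,d2=ray(s2,p2);d1/=np.linalg.norm(d1);d2/=np.linalg.norm(d2)
    a=np.linalg.lstsq(np.stack([d1,-d2],1),c2-c1,rcond=None)[0];A=c1+a[0]*d1;B=c2+a[1]*d2
    return (A+B)/2,np.linalg.norm(A-B)
def crop(s,x0,y0,x1,y1,k,name):
    im=s["color"][y0:y1,x0:x1,::-1]; cv2.imwrite(name,cv2.resize(im,None,fx=k,fy=k,interpolation=cv2.INTER_CUBIC))
E
python3 - <<'E'
from h import *
s=ctrl.snapshot("top"); crop(s,185,155,315,275,6,"pics/t_bay.png"); crop(s,330,130,450,250,5,"pics/t_tray.png")
s=ctrl.snapshot("side"); crop(s,225,155,355,250,6,"pics/s_bay.png")
E
```

```text
(no output)
```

View pics/t_bay.png

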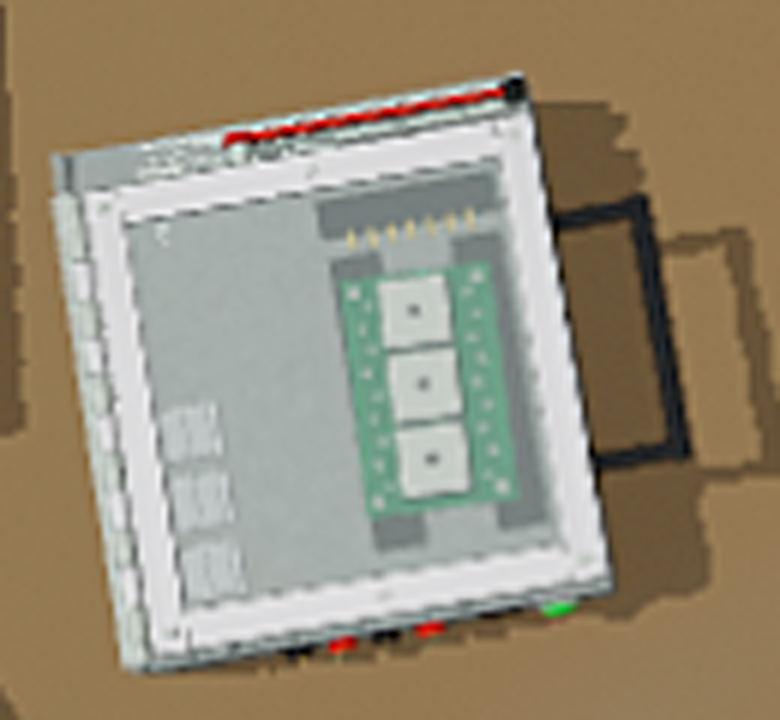

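View pics/t_tray.png

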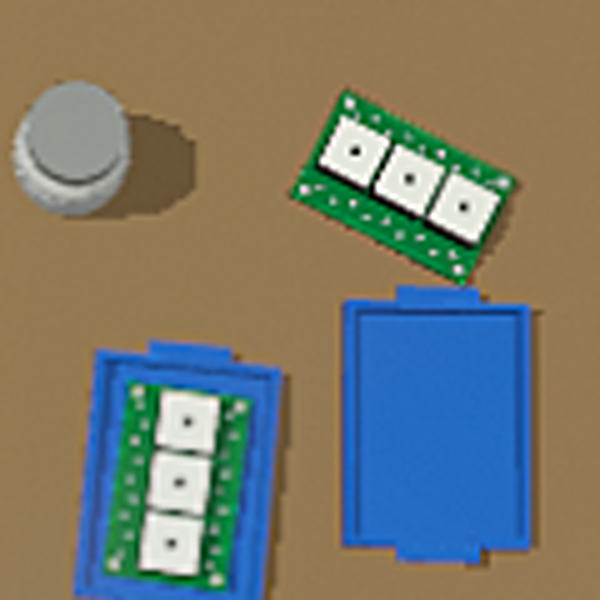

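View pics/s_bay.png

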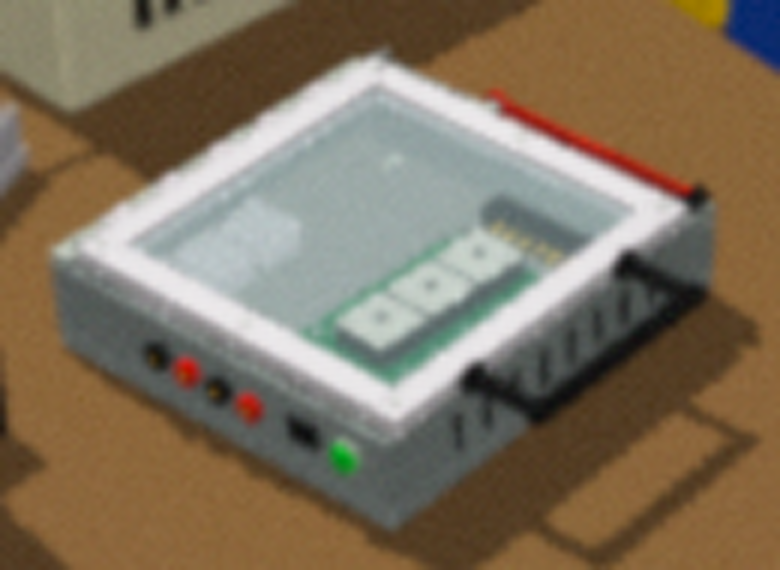

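```bash
python3 - <<'E'
from h import *
s=ctrl.snapshot("top"); f=lambda x,y,k,x0,y0:((x+.5)/k+x0-.5,(y+.5)/k+y0-.5)
b=lambda x,y:f(x,y,6,185,155); t=lambda x,y:f(x,y,5,330,130)
h1=onz(s,b(643,205),.066);h2=onz(s,b(681,455),.066);m=(h1+h2)/2
d=(h1-h2);print("handle",m,np.linalg.norm(d),"yaw",np.arctan2(d[1],d[0]))
y=np.arctan2(d[1],d[0]);ex=np.array([np.cos(y),np.sin(y),0]);ey=np.array([-np.sin(y),np.cos(y),0])
H=m+.273*ey;print("hinge",H)
q=[onz(s,b(*p),.054) for p in((413,310),(423,384),(432,458))];d=q[0]-q[2]
print("board",q[1],(q[0]+q[2])/2,"yaw",np.arctan2(d[1],d[0]), "in bay", (q[1]-H)@ex,(q[1]-H)@ey)
# tray: rim outer corners z .016 
q=[onz(s,t(*p),.016) for p in((343,301),(531,306),(530,549),(343,547))]
print("tray",sum(q)/4,[ (np.arctan2(*(a-c)[:2][::-1])) for a,c in((q[0],q[3]),(q[1],q[2]))],np.linalg.norm(q[0]-q[3]),np.linalg.norm(q[0]-q[1]))
# blue mask of the tray
hsv=cv2.cvtColor(s["color"],cv2.COLOR_RGB2HSV);mk=cv2.inRange(hsv,(100,120,60),(125,255,255))
n,l,st,c=cv2.connectedComponentsWithStats(mk)
for i in range(1,n):
    if st[i,4]>300: 
        cn=cv2.findContours((l==i).astype(np.uint8),0,2)[0][0]; r=cv2.minAreaRect(cn);print(st[i],c[i],r)
s2=ctrl.snapshot("side"); 
for X in(m,m+.054*ex,m-.054*ex):print(proj(s2,X))
cs=[H+ex*a+ey*bb-[0,0,.008] for a,bb in((.13,-.222),(-.13,-.222))]
print(proj(s2,cs),proj(s,cs))
E
```

```text
handle [0.57204074 0.07827239 0.066     ] 0.1240413410583355 yaw 0.1699720081103928
hinge [0.52586149 0.34733832 0.066     ]
board [0.54537319 0.19537111 0.054     ] [0.54547667 0.19564507 0.054     ] yaw 0.156092044043678 in bay -0.006475448003955073 -0.15307778679588532
tray [ 0.57057404 -0.28852374  0.016     ] [np.float64(-0.0019006597599125535), np.float64(-0.014286948151375904)] 0.15030058176247765 0.11528764365699763
[212  74  47  44 997] [235.65697091  96.7552658 ] ((235.0, 95.5), (43.0, 46.0), 90.0)
[309  74  44  44 786] [330.35750636  98.29643766] ((330.5, 95.5), (43.0, 43.0), 90.0)
[  0 162  13  54 575] [  5.08521739 187.92347826] ((6.0, 188.5), (53.0, 12.0), 90.0)
[ 399  187   37   56 1904] [417.00157563 214.5       ] ((417.0, 214.5), (55.0, 36.0), 90.0)
[345 198  41  56 907] [365.38037486 224.94377067] ((365.15167236328125, 225.8319854736328), (37.02911376953125, 54.683589935302734), 5.19442892074585)
[[327.51065435 214.24269473]]
[[338.94175462 205.8859056 ]]
[[315.62554609 222.93365283]]
[[341.5066391  190.4678185 ]
 [285.15191359 230.38215108]] [[271.49629818 169.65654179]
 [284.34094428 256.45853875]]
```

Candidates: blue tray at (365,225) already holds a board, blue tray at (417,215) is empty, black tray at (422,346) is the look-alike. The enlarged crop shows the (417,215) one is blue and empty, so it is the target. The board to take is the one under the pane at (255,219). Moving above the handle.

Request:
move_arm([
  [[20,-34,0],0.07],
  [[20,-34,0],0.07],
  [[20,-34,0],0.07],
  [[20,-34,0],0.07],
  [[20,-34,0],0.07],
  [[20,-34,0],0.07],
  [[20,-34,0],0.07],
  [[20,-34,0],0.07],
], jaw=1)

```text
clock: 1.1
tool_pos: [0.4178, 0.3456, 0.2245]
orientation: [179.9, -0.1, 11.4]
force: [-0.1, 0.1, 0.0]
opening: 0.0881
```

Request:
move_arm([
  [[20,-34,0],0],
  [[20,-34,0],0],
  [[20,-34,0],0],
  [[20,-34,0],0],
  [[20,-34,0],0],
  [[20,-34,0],0],
  [[20,-34,0],0],
  [[0,0,0],0],
])

```text
clock: 1.9
tool_pos: [0.5632, 0.0934, 0.2261]
orientation: [180.0, -0.2, 11.4]
force: [-0.9, -0.2, -0.1]
opening: 0.0877
```

Request:
move_arm([
  [[8,-14,-30],-0.029],
  [[0,0,-30],0],
  [[0,0,-30],0],
  [[0,0,-10],0],
  [[0,0,0],0],
  [[0,0,0],0],
  [[0,0,0],0],
  [[0,0,0],0],
], jaw=-0.36)

```text
clock: 2.7
tool_pos: [0.5742, 0.0795, 0.1285]
orientation: [-179.9, -0.7, 9.6]
force: [-0.2, 0.3, -0.2]
opening: 0.0305
```

```bash
python3 - <<'E'
from h import *
s=ctrl.snapshot("top"); crop(s,215,135,345,255,6,"pics/t2.png")
s=ctrl.snapshot("side"); crop(s,255,135,385,250,6,"pics/s2.png")
print(ctrl.get_obs()["opening"])
E
```

```text
0.028845962369906795
```

View pics/s2.png

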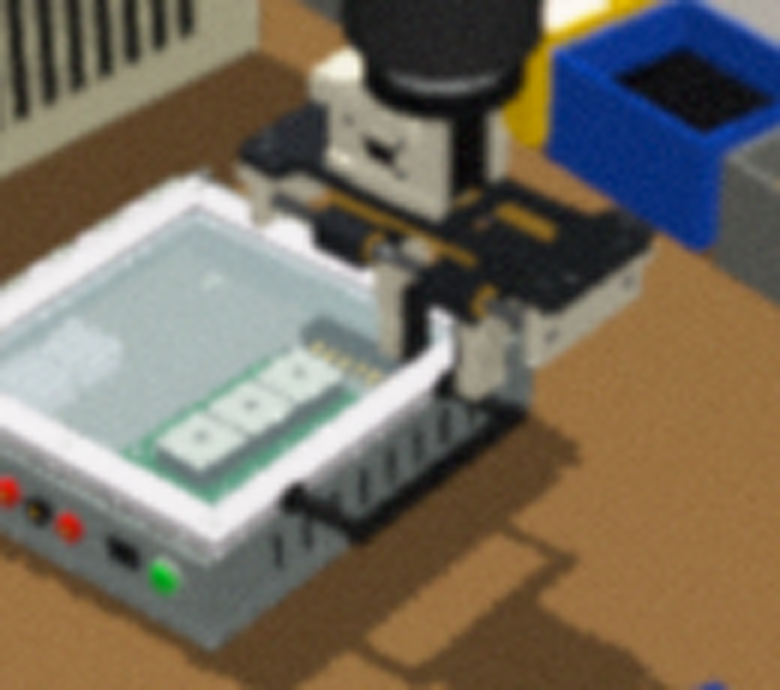

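View pics/t2.png

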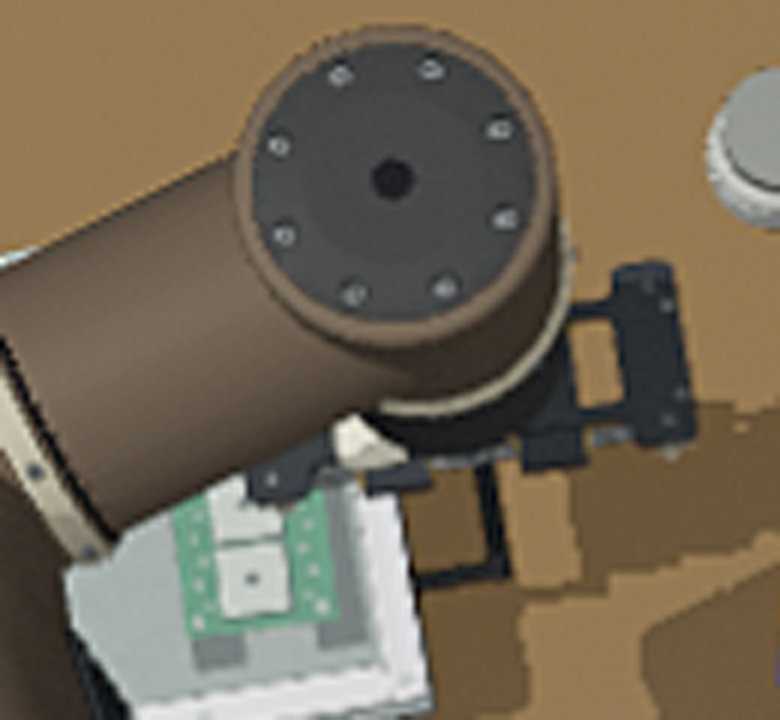

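The side crop shows the open fingers straddling the bar line just above it, and both are in line with the handle at crop (440–500, 380). Lowering onto the bar.

Request:
move_arm([
  [[-2,-2,-25],0],
  [[0,0,-25],0],
  [[0,0,-14],0],
  [[0,0,-8],0],
  [[0,0,-6],0],
  [[0,0,0],0],
  [[0,0,0],0],
  [[0,0,0],0],
])

```text
clock: 3.6
tool_pos: [0.5757, 0.079, 0.0536]
orientation: [-179.8, -1.3, 9.7]
force: [-0.9, 0.1, 0.5]
opening: 0.0281
```

Request:
move_arm([
  [[-3,-1,-5],0],
  [[0,0,0],0],
  [[0,0,0],0],
  [[0,0,0],0],
  [[0,0,0],0],
  [[0,0,0],0],
  [[0,0,0],0],
  [[0,0,0],0],
])

```text
clock: 4.4
tool_pos: [0.5733, 0.0783, 0.0498]
orientation: [-179.7, -1.5, 9.7]
force: [-1.1, 0.6, -0.1]
opening: 0.0279
```

Request:
move_arm([
  [[0,0,0],0],
  [[0,0,0],0],
  [[0,0,0],0],
  [[0,0,0],0],
  [[0,0,0],0],
  [[0,0,0],0],
  [[0,0,0],0],
  [[0,0,0],0],
], jaw=-1)

```text
clock: 5.2
tool_pos: [0.5731, 0.08, 0.0498]
orientation: [-179.6, -1.5, 9.7]
force: [0.0, 1.0, 0.5]
opening: 0.0111
```

```bash
cat > arc.py <<'E'
from h import *
import sys
P0=np.array([.5731,.0800,.0498]);ey=np.array([-.1692,.9856,0])
def P(th): return P0+.273*((1-np.cos(th))*ey+np.array([0,0,np.sin(th)]))
def th(p):
    d=p-P0; return np.arctan2(d[2],.273-d@ey)
if __name__=="__main__":
    p=np.array(ctrl.get_obs()["tool_pos"]);t0=th(p);t1=float(sys.argv[1]);n=int(sys.argv[2])
    r=np.hypot((p-P0)[2],.273-(p-P0)@ey);print("theta",t0,"r",r)
    q=p
    for i in range(n):
        a=P(t0+(t1-t0)*(i+1)/n);print(np.round((a-q)*1000,1).tolist());q=a
E
python3 arc.py .48 8
```

```text
theta 3.590319438775473e-05 r 0.27296245804441527
[-0.1, 0.4, 16.4]
[-0.2, 1.5, 16.3]
[-0.4, 2.4, 16.2]
[-0.6, 3.4, 16.0]
[-0.7, 4.3, 15.8]
[-0.9, 5.2, 15.5]
[-1.1, 6.1, 15.1]
[-1.2, 7.0, 14.7]
```

Request:
move_arm([
  [[0,0.5,16],0],
  [[0,1.5,16],0],
  [[-0.5,2.5,16],0],
  [[-0.5,3.5,16],0],
  [[-0.5,4.5,16],0],
  [[-1,5,15.5],0],
  [[-1,6,15],0],
  [[-1,7,14.5],0],
])

```text
clock: 6.0
tool_pos: [0.5675, 0.1085, 0.1746]
orientation: [-179.8, -1.2, 9.6]
force: [1.1, 0.0, -2.8]
opening: 0.0111
```

```bash
python3 arc.py .9 8
```

```text
theta 0.4728425428482583 r 0.27407723404517315
[-0.7, 7.9, 12.3]
[-1.3, 7.5, 12.4]
[-1.4, 8.2, 12.0]
[-1.5, 8.8, 11.5]
[-1.6, 9.4, 11.0]
[-1.7, 10.0, 10.5]
[-1.8, 10.5, 9.9]
[-1.9, 11.0, 9.4]
```

Tracking well, with low force.

Request:
move_arm([
  [[-0.5,8,12.5],0],
  [[-1.5,8,12.5],0],
  [[-1.5,8,12],0],
  [[-1.5,9,11.5],0],
  [[-1.5,9.5,11],0],
  [[-1.5,10,10.5],0],
  [[-2,10.5,10],0],
  [[-2,11,9.5],0],
])

```text
clock: 6.8
tool_pos: [0.553, 0.1829, 0.2697]
orientation: [179.8, -0.9, 9.5]
force: [0.0, -1.3, -1.0]
opening: 0.0109
```

```bash
python3 arc.py 1.2 8
```

```text
theta 0.9178526310448711 r 0.27685921070962405
[0.6, 10.4, 2.6]
[-1.3, 7.8, 5.4]
[-1.4, 8.0, 5.2]
[-1.4, 8.2, 4.9]
[-1.4, 8.4, 4.6]
[-1.5, 8.5, 4.3]
[-1.5, 8.7, 4.0]
[-1.5, 8.8, 3.6]
```

Request:
move_arm([
  [[0,10,3],0],
  [[-1,8,5.5],0],
  [[-1.5,8,5],0],
  [[-1.5,8,5],0],
  [[-1.5,8.5,4.5],0],
  [[-1.5,8.5,4],0],
  [[-1.5,8.5,4],0],
  [[-1.5,9,3.5],0],
])

```text
clock: 7.6
tool_pos: [0.5396, 0.2552, 0.3109]
orientation: [179.5, -0.7, 9.5]
force: [-1.8, -4.1, 0.9]
opening: 0.011
```

```bash
python3 arc.py 1.42 8; python3 - <<'E'
from h import *
s=ctrl.snapshot("top"); crop(s,165,95,315,275,3,"pics/t3.png")
s=ctrl.snapshot("side"); crop(s,205,55,365,250,4,"pics/s3.png")
E
```

```text
theta 1.2230824525087471 r 0.27774784068734815
[2.0, 8.4, -2.3]
[-1.1, 6.3, 2.1]
[-1.1, 6.4, 1.9]
[-1.1, 6.4, 1.7]
[-1.1, 6.4, 1.6]
[-1.1, 6.5, 1.4]
[-1.1, 6.5, 1.3]
[-1.1, 6.5, 1.1]
```

View pics/s3.png

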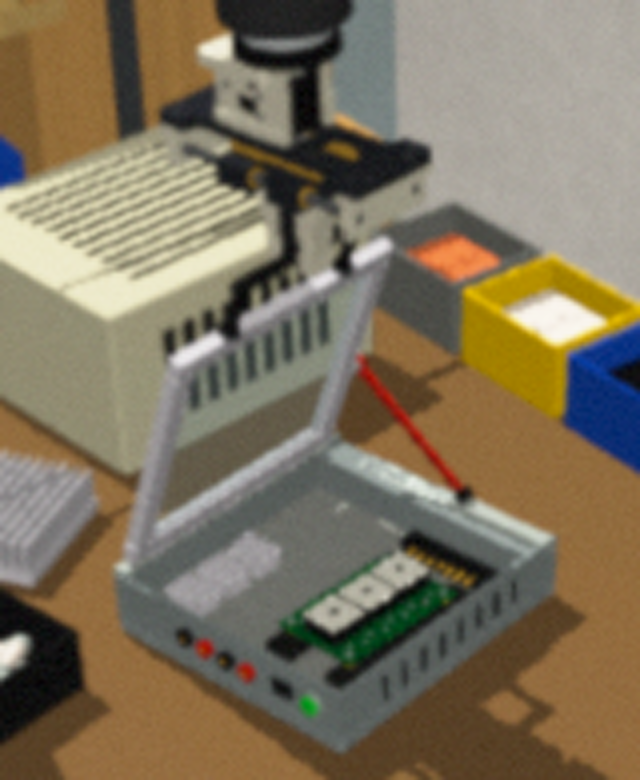

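View pics/t3.png

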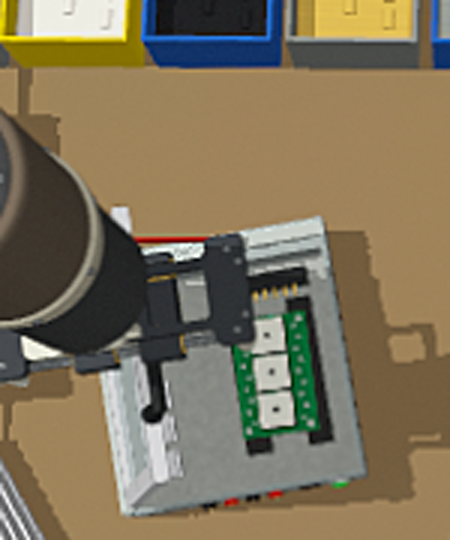

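The side crop shows the guard held at about 1.2 rad. The red stay's foot is riding on the rail at crop (462,492) and is close to the step. I'll go up a bit more.

Request:
move_arm([
  [[1,8,-1],0],
  [[-1,6.5,2],0],
  [[-1,6.5,2],0],
  [[-1,6.5,1.5],0],
  [[-1,6.5,1.5],0],
  [[-1,6.5,1],0],
  [[-1,6,1],0],
  [[0,0,0],0],
])

```text
clock: 8.5
tool_pos: [0.5313, 0.3018, 0.3228]
orientation: [179.3, -0.5, 9.6]
force: [-3.4, -1.8, 3.0]
opening: 0.0111
```

```bash
python3 arc.py 1.42 3; python3 - <<'E'
from h import *
s=ctrl.snapshot("top"); crop(s,165,95,315,275,3,"pics/t4.png")
s=ctrl.snapshot("side"); crop(s,205,55,365,250,4,"pics/s4.png")
E
```

```text
theta 1.3991686629957512 r 0.27706745852899406
[3.2, 3.2, -3.7]
[-0.3, 1.8, 0.3]
[-0.3, 1.8, 0.3]
```

View pics/s4.png

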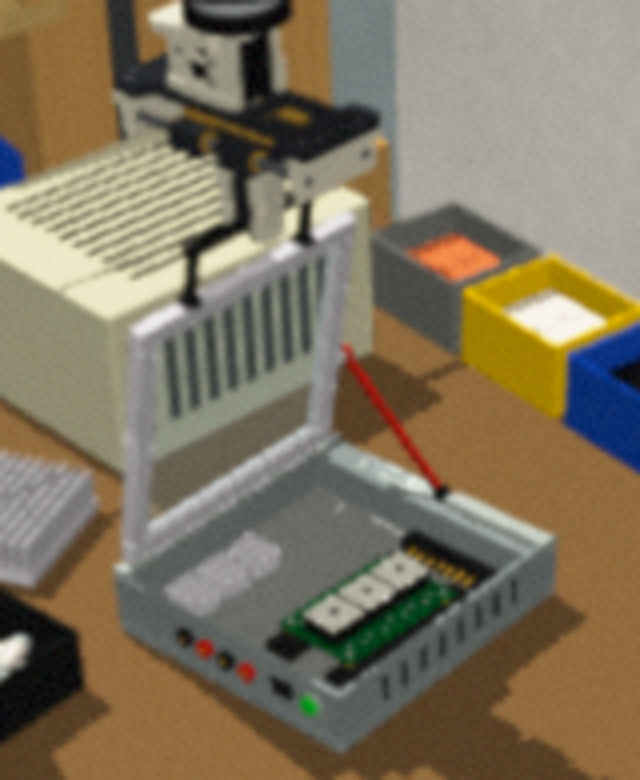

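```bash
python3 - <<'E'
from h import *
s=ctrl.snapshot("top");s2=ctrl.snapshot("side")
H=np.array([.5259,.3473,.066]);ex=np.array([.9856,.1692,0]);ey=np.array([-.1692,.9856,0])
X=onz(s,(185+514/6,155+90/6),.066);fx=(X-H)@ex;print("foot0",fx,(X-H)@ey)
for nm,S in(("top",s),("side",s2)):
    im=S["color"];
    for n,y,z in(("up1.4",-.1228,0),("down1.4",-.1161,-.008),("up1.3",-.131,0),("down1.3",-.125,-.008)):print(nm,n,proj(S,H+fx*ex+y*ey+[0,0,z])[0])
crop(s2,285,140,345,190,12,"pics/s5.png");crop(s,200,160,275,200,10,"pics/t5.png")
E
```

```text
foot0 0.12714243224584496 -0.2199581801917021
top up1.4 [238.07171202 175.13180643]
top down1.4 [236.33415902 176.13449602]
top up1.3 [240.81766538 174.69631767]
top down1.3 [239.29555815 175.66455344]
side up1.4 [317.29558505 177.17540612]
side down1.4 [315.74825927 178.4391108 ]
side up1.3 [319.20679767 178.11173733]
side down1.3 [317.80932797 179.45388736]
```

View pics/s5.png

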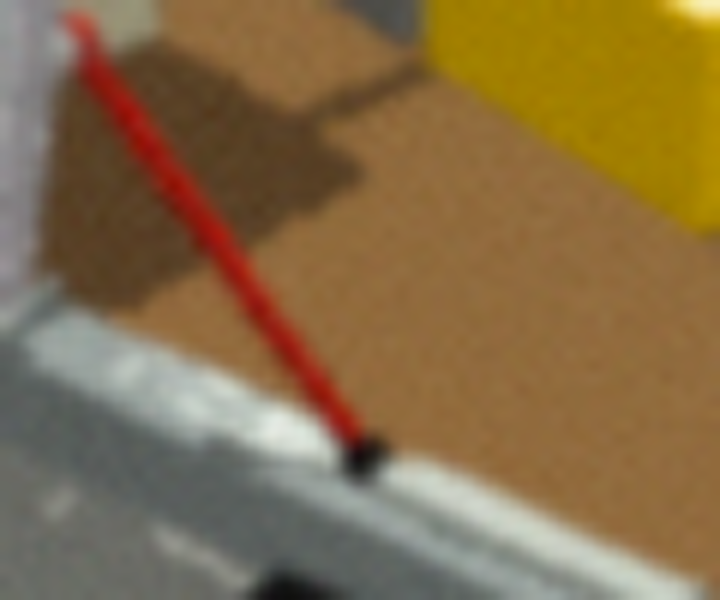

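View pics/t5.png

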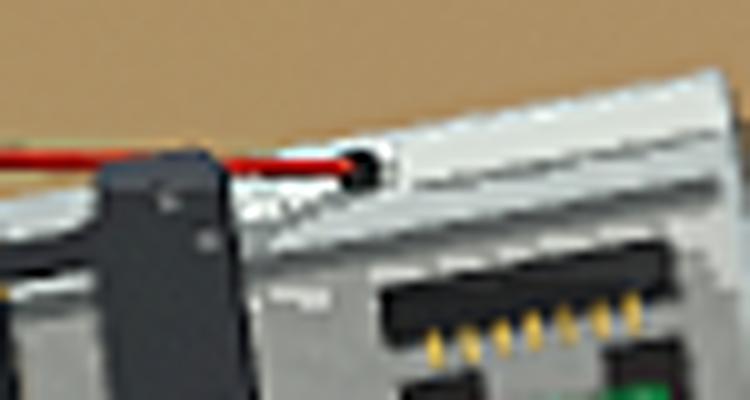

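The foot is at side (315,178) and top (236,177). That matches the "dropped behind the step" prediction of (315.7,178.4) and (236.3,176.1). Now letting the guard down gently.

Request:
move_arm([
  [[0.5,-3,-0.5],0],
  [[0.5,-3,-0.5],0],
  [[0.5,-3,-0.5],0],
  [[0.5,-3,-1],0],
  [[0.5,-2,-1],0],
  [[0.5,-2,-0.5],0],
  [[0,-1,0],0],
  [[0,0,0],0],
])

```text
clock: 9.5
tool_pos: [0.5351, 0.2821, 0.3185]
orientation: [179.5, -0.5, 9.5]
force: [-4.6, -1.4, 2.6]
opening: 0.0109
```

```bash
python3 arc.py 1.32 2; python3 - <<'E'
from h import *
s=ctrl.snapshot("top");s2=ctrl.snapshot("side")
crop(s2,285,140,345,190,12,"pics/s6.png");crop(s,200,160,275,200,10,"pics/t6.png")
print(ctrl.get_obs()["force"])
E
```

```text
theta 1.3251602714775803 r 0.2769765181089617
[3.1, 0.8, -4.0]
[0.1, -0.7, -0.2]
[-3.42561176 -0.815795    2.24970537]
```

View pics/s6.png

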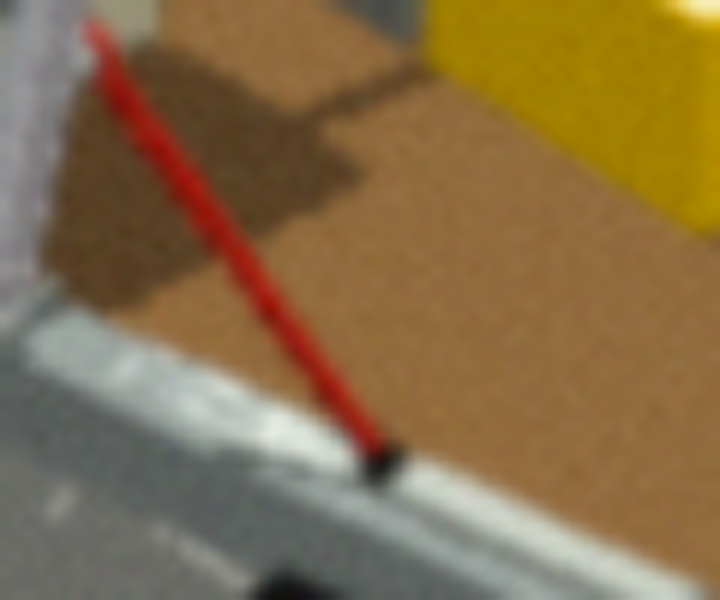

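View pics/t6.png

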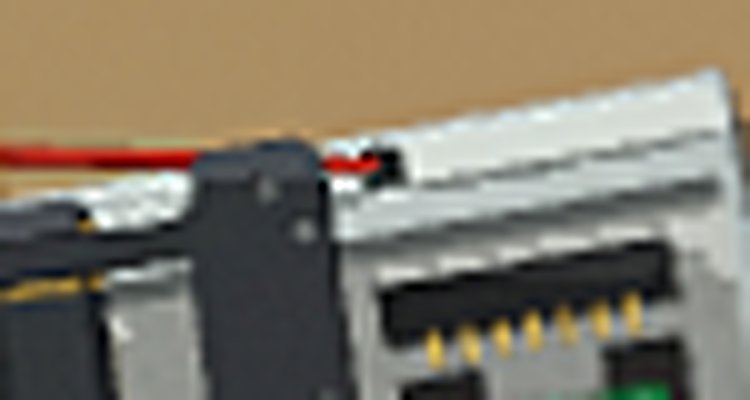

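The foot at top (238.3,176.5) sits flush against the step's edge. I'll ease down a little more to check that it bears load.

Request:
move_arm([
  [[0,-1.5,0],0],
  [[0,-1.5,-0.5],0],
  [[0,-1.5,0],0],
  [[0,-1.5,0],0],
  [[0,0,0],0],
  [[0,0,0],0],
  [[0,0,0],0],
  [[0,0,0],0],
])

```text
clock: 10.4
tool_pos: [0.5357, 0.2792, 0.3177]
orientation: [179.7, -0.7, 9.6]
force: [-2.3, 1.6, 1.6]
opening: 0.0108
```

The force changed sign and the motion stalled, so the stay bears. I'll open partway so the finger would still catch the bar if it moved.

Request:
move_arm([
  [[0,0,0],0],
  [[0,0,0],0],
  [[0,0,0],0],
  [[0,0,0],0],
  [[0,0,0],0],
  [[0,0,0],0],
  [[0,0,0],0],
  [[0,0,0],0],
], jaw=-0.3)

```text
clock: 11.2
tool_pos: [0.5366, 0.277, 0.317]
orientation: [179.5, -0.7, 9.5]
force: [-0.8, -0.1, -0.4]
opening: 0.0309
```

```bash
python3 - <<'E'
from h import *
s=ctrl.snapshot("top");s2=ctrl.snapshot("side")
crop(s2,205,55,365,190,5,"pics/s7.png");crop(s,200,160,275,200,10,"pics/t7.png")
print(ctrl.get_obs()["force"],ctrl.get_obs()["joint_pos"])
cv2.imwrite("pics/s7f.png",s2["color"][:,:,::-1])
E
```

```text
[-0.53693171 -0.40957543  0.43646886] [ 46.34989478  11.05714701  -1.00410255   0.8086059  -77.71148113
  52.96750449]
```

View pics/s7.png

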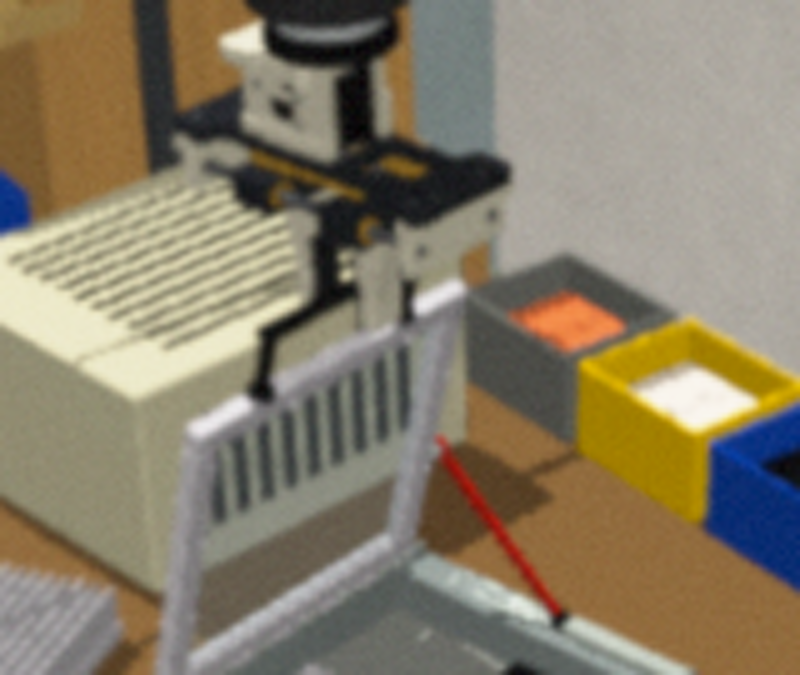

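View pics/s7f.png

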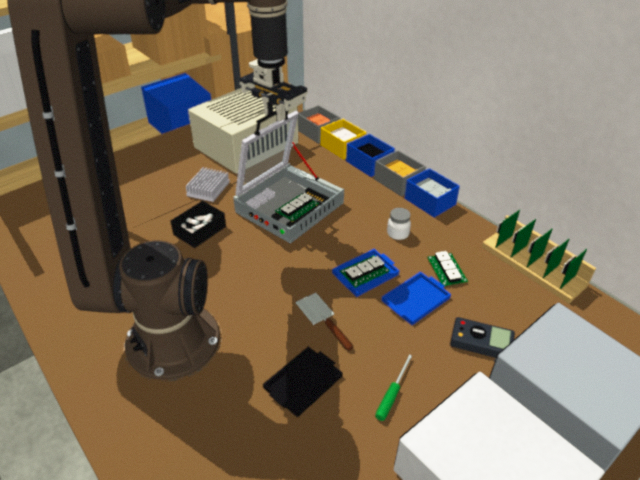

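The guard stands on its stay: the bar shows no contact force, and the foot is at the step at side (317,179). I'll raise the gripper clear and check the arm's clearance height.

Request:
move_arm([
  [[0,0,12],0],
  [[0,0,20],0],
  [[0,0,30],0],
  [[0,-10,10],0],
  [[0,-20,0],0],
  [[0,-20,0],0],
  [[0,0,0],0],
  [[0,0,0],0],
])

```text
clock: 12.1
tool_pos: [0.5355, 0.2213, 0.3933]
orientation: [179.5, -0.6, 9.5]
force: [0.0, 0.3, 0.0]
opening: 0.0304
```

```bash
python3 - <<'E'
from h import *
s2=ctrl.snapshot("side");s=ctrl.snapshot("top")
for z in(.05,.1,.15,.2,.25,.3,.35,.4): print(z,proj(s2,[.256,.624,.227+z])[0])
cv2.imwrite("pics/s8f.png",s2["color"][:,:,::-1]);cv2.imwrite("pics/t8f.png",s["color"][:,:,::-1])
E
```

```text
0.05 [135.91157316 116.80966759]
0.1 [132.6515988  102.17393827]
0.15 [129.31328551  87.03646368]
0.2 [125.89769052  71.38210684]
0.25 [122.40669506  55.19674284]
0.3 [118.84319982  38.46772442]
0.35 [115.21136426  21.18447195]
0.4 [111.51690015   3.33921985]
```

View pics/s8f.png

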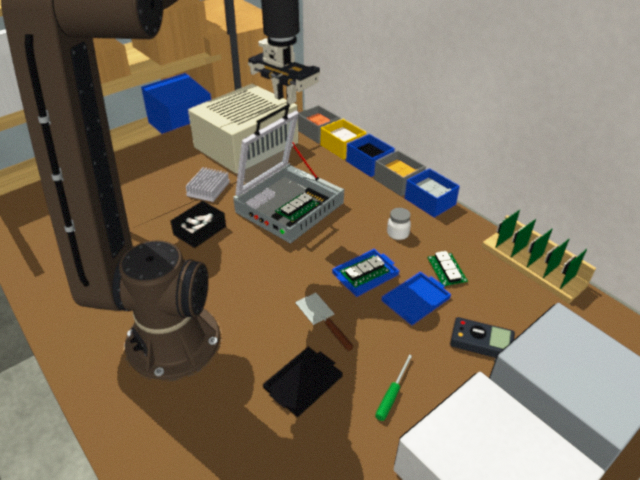

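View pics/t8f.png

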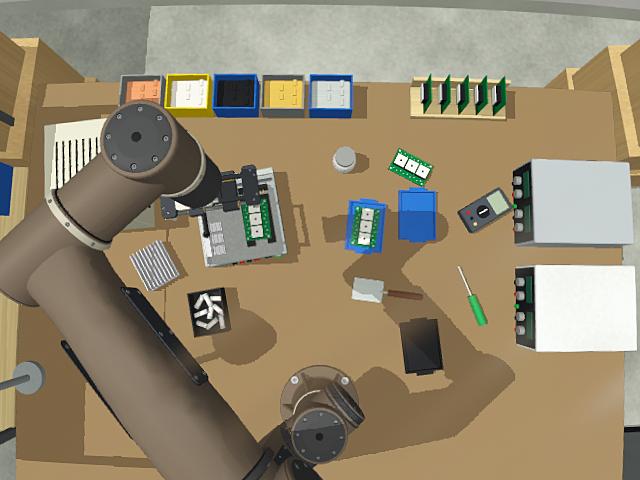

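```bash
python3 - <<'E'
import cv2
im=cv2.imread("pics/side0.png")[0:150,0:200];cv2.imwrite("pics/c.png",cv2.resize(im,None,fx=4,fy=4,interpolation=2))
from h import *
print(ctrl.get_obs()["joint_pos"])
E
```

```text
[ 42.38242385   7.70740188   4.45341852   0.80359569 -86.51689443
  57.07383007]
```

View pics/c.png

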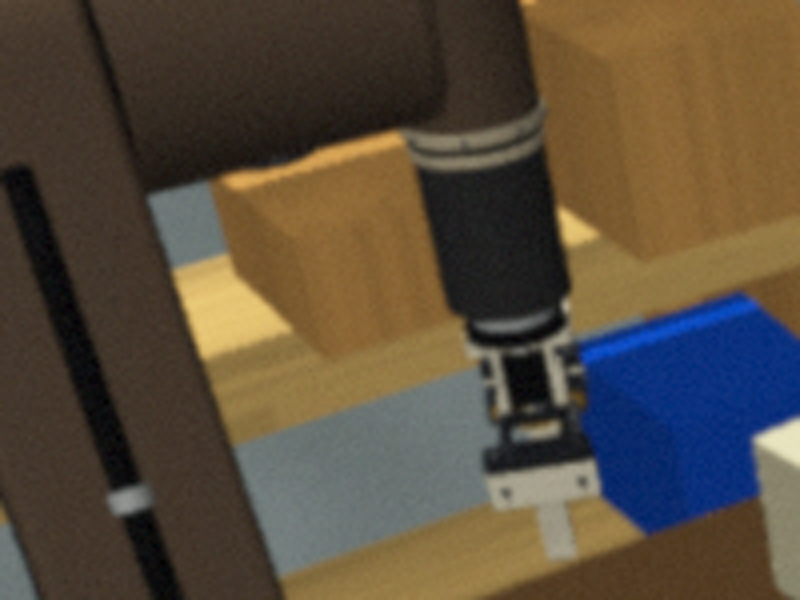

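The guard stands free at side (275,130). Descending straight down would bring the wide gripper body near the handle, so I'll go out towards -y first. I'll come down there and slide in low over the board.

Request:
move_arm([
  [[4,-25,0],0],
  [[4,-25,0],0],
  [[4,-25,0],0],
  [[4,-25,0],0],
  [[0,-20,-20],0],
  [[0,-10,-40],0],
  [[0,0,-40],0],
  [[0,0,-40],0],
], jaw=0.36)

```text
clock: 13.0
tool_pos: [0.554, 0.0893, 0.251]
orientation: [179.5, -1.0, 9.7]
force: [0.6, 0.4, 0.1]
opening: 0.0595
```

```bash
python3 - <<'E'
from h import *
s2=ctrl.snapshot("side");s=ctrl.snapshot("top")
crop(s,185,155,315,275,6,"pics/t9.png");crop(s2,225,95,355,250,5,"pics/s9.png")
E
```

```text
(no output)
```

View pics/t9.png

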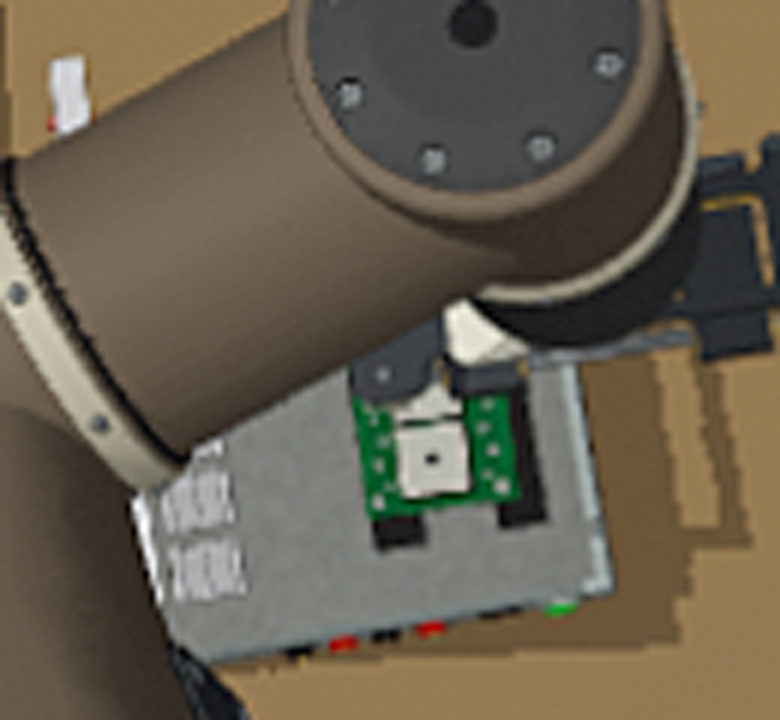

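View pics/s9.png

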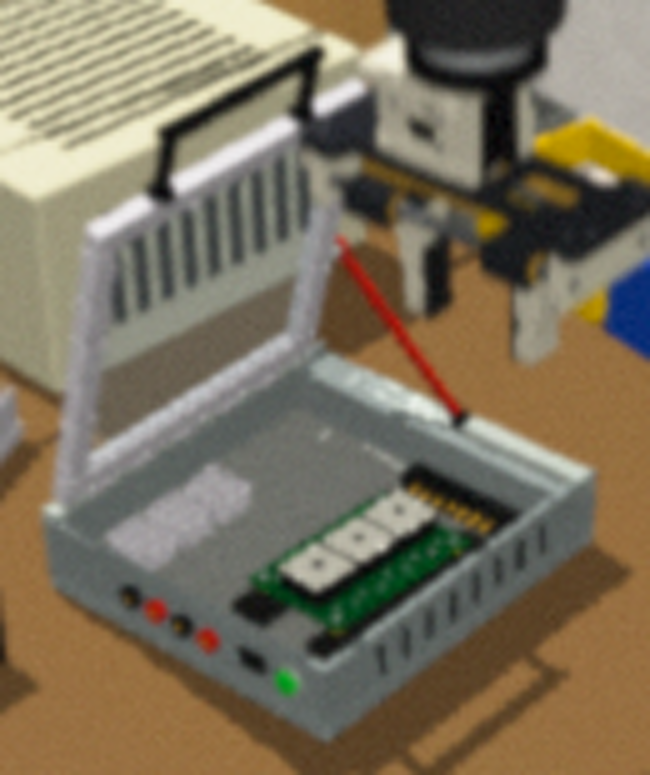

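```bash
python3 - <<'E'
from h import *
s2=ctrl.snapshot("side");s=ctrl.snapshot("top")
print(proj(s2,[.5454,.1954,.054]))
f=lambda x,y,k,x0,y0:((x+.5)/k+x0-.5,(y+.5)/k+y0-.5)
print(two(s,f(423,384,6,185,155),s2,f(358,540,5,225,95)))
print([onz(s2,f(x,y,5,225,95),.054) for x,y in((317,566),(358,540),(401,510))])
print(onz(s,f(432,458,6,185,155),.054))
E
```

```text
[[296.46289121 202.57286355]]
(array([0.54504286, 0.19560683, 0.05398096]), np.float64(0.0008123896923917011))
[array([0.50921912, 0.19095573, 0.054     ]), array([0.54468704, 0.19580852, 0.054     ]), array([0.58460452, 0.20329318, 0.054     ])]
[0.50902068 0.18990791 0.054     ]
```

Request:
move_arm([
  [[0,0,-40],-0.01],
  [[0,0,-40],0],
  [[0,0,-35],0],
  [[-1,12,0],0],
  [[-2,24,0],0],
  [[-2,24,0],0],
  [[-2,18,0],0],
  [[-1,10,0],0],
])

```text
clock: 14.0
tool_pos: [0.5622, 0.1905, 0.1616]
orientation: [179.8, -3.0, 9.5]
force: [0.2, -1.2, -0.1]
opening: 0.0595
```

Request:
move_arm([
  [[-2,0,-12],0],
  [[-2,0,-12],0],
  [[-2,0,-12],0],
  [[-2,0,-12],0],
  [[-2,0,-8],0],
  [[-2,0,-6],0],
  [[0,0,0],0],
  [[0,0,0],0],
])

```text
clock: 14.8
tool_pos: [0.5505, 0.1901, 0.0982]
orientation: [179.8, -3.2, 9.5]
force: [-0.9, 0.6, 0.4]
opening: 0.0596
```

```bash
python3 - <<'E'
from h import *
o=ctrl.get_obs()
for k in("joint_pos","tool_pos","orientation","force"):print(np.round(o[k],4))
E
```

```text
[ 39.4794  16.8064 -24.372    2.4485 -46.1928  58.3432]
[0.5505 0.1901 0.0982]
[179.7964  -3.1822   9.4827]
[-0.8936  0.5702  0.3623]
```

Request:
move_arm([
  [[-2,2,-10],0],
  [[-1,2,-10],0],
  [[-1,1,-10],0],
  [[-1,1,-10],0],
  [[0,0,-6],0],
  [[0,0,-4],0],
  [[0,0,0],0],
  [[0,0,0],0],
])

```text
clock: 15.6
tool_pos: [0.5454, 0.1968, 0.0438]
orientation: [179.8, -3.2, 9.5]
force: [0.4, -0.1, -0.3]
opening: 0.0593
```

```bash
python3 - <<'E'
from h import *
s2=ctrl.snapshot("side");s=ctrl.snapshot("top");print(ctrl.get_obs()["orientation"])
cv2.imwrite("pics/t10.png",s["color"][:,:,::-1]);crop(s2,215,75,365,250,5,"pics/s10.png")
E
```

```text
[179.81229047  -3.22708019   9.4949592 ]
```

View pics/s10.png

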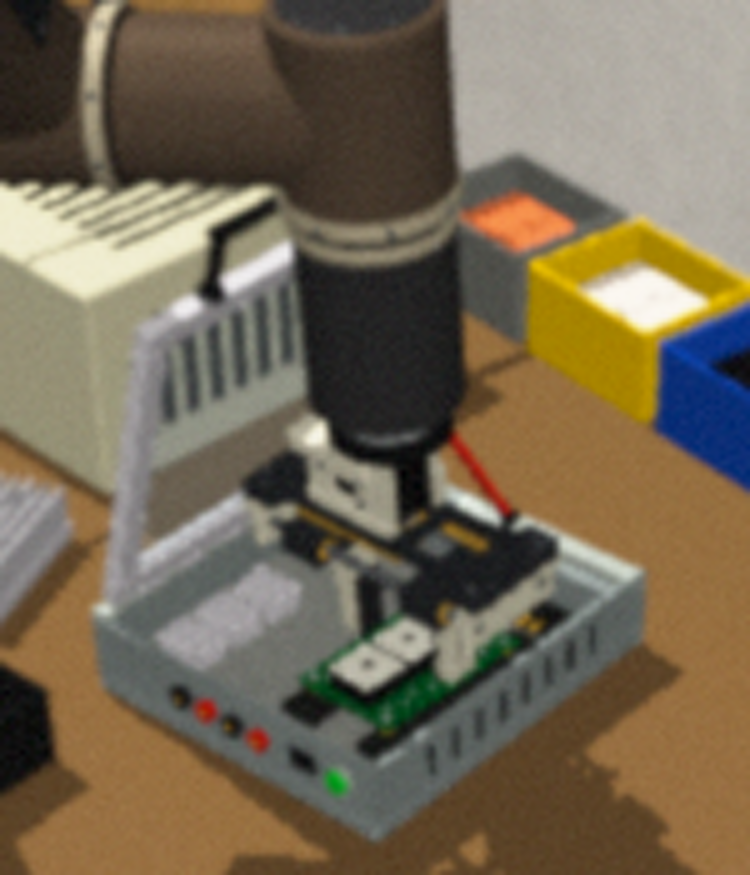

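The fingers straddle the modules at crop (360–460, 600–670), and the arm is clear of the guard. Going down the last 3 mm and gripping.

Request:
move_arm([
  [[0,-1,-3],-0.008],
  [[0,0,0],0],
  [[0,0,0],0],
  [[0,0,0],0],
  [[0,0,0],0],
  [[0,0,0],0],
  [[0,0,0],0],
  [[0,0,0],0],
])

```text
clock: 16.5
tool_pos: [0.5462, 0.1962, 0.0422]
orientation: [179.9, -3.4, 9.0]
force: [0.2, -0.4, -0.3]
opening: 0.0598
```

Request:
move_arm([
  [[0,0,0],0],
  [[0,0,0],0],
  [[0,0,0],0],
  [[0,0,0],0],
  [[0,0,0],0],
  [[0,0,0],0],
  [[0,0,0],0],
  [[0,0,0],0],
], jaw=-1)

```text
clock: 17.3
tool_pos: [0.5462, 0.1962, 0.0422]
orientation: [179.9, -3.4, 9.0]
force: [-0.0, -0.3, 0.2]
opening: 0.0333
```

Gripped at 33.3 mm. Lifting slowly.

Request:
move_arm([
  [[0,0,5],0],
  [[0,0,8],0],
  [[0,0,8],0],
  [[0,0,8],0],
  [[0,0,8],0],
  [[0,0,8],0],
  [[0,0,8],0],
  [[0,0,0],0],
])

```text
clock: 18.1
tool_pos: [0.5459, 0.196, 0.1005]
orientation: [179.9, -3.4, 9.0]
force: [-0.4, 0.1, -1.8]
opening: 0.0338
```

```bash
python3 - <<'E'
from h import *
s2=ctrl.snapshot("side");crop(s2,215,75,365,250,4,"pics/s11.png");print(ctrl.get_obs()["orientation"],ctrl.get_obs()["tool_pos"])
E
```

```text
[179.89059626  -3.32155016   8.9572082 ] [0.54554151 0.19584833 0.09986543]
```

View pics/s11.png

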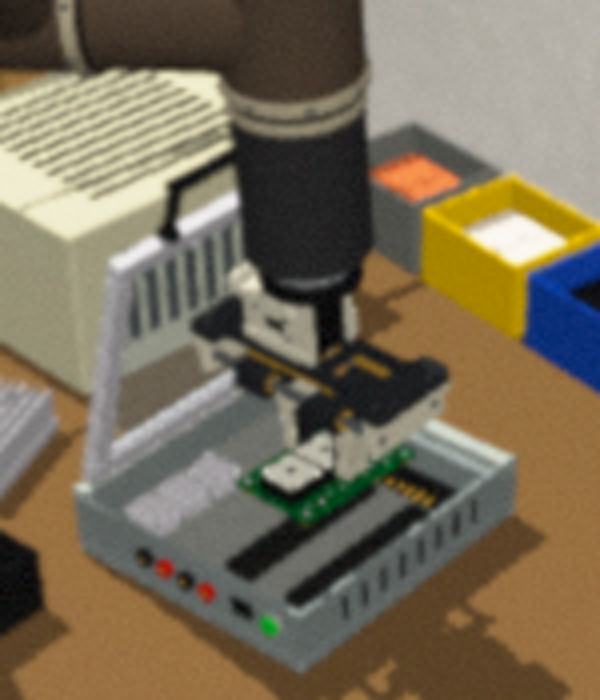

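The board hangs level in the grip at crop (325,480), clear of the bay floor. The guard and stay are unchanged. Moving out towards -y.

Request:
move_arm([
  [[0,-8,2],0],
  [[1,-16,2],0],
  [[2,-24,2],0],
  [[2,-28,5],-0.01],
  [[2,-28,8],-0.02],
  [[2,-28,8],-0.02],
  [[2,-28,8],-0.02],
  [[2,-28,5],-0.02],
])

```text
clock: 18.95
tool_pos: [0.5543, -0.0041, 0.1379]
orientation: [179.7, -2.9, 3.8]
force: [0.7, -0.9, -2.6]
opening: 0.0338
```

Request:
move_arm([
  [[2,-28,2],-0.02],
  [[2,-28,0],-0.02],
  [[2,-28,0],-0.02],
  [[2,-28,0],-0.01],
  [[2,-28,0],0],
  [[2,-28,0],0],
  [[2,-20,0],0],
  [[0,-10,0],0],
])

```text
clock: 19.75
tool_pos: [0.5606, -0.2212, 0.1384]
orientation: [179.7, -2.6, -0.8]
force: [-0.4, 0.5, -2.0]
opening: 0.0339
```

Request:
move_arm([
  [[3,-20,0],0],
  [[3,-20,0],0],
  [[3,-15,-5],0],
  [[2,-8,-8],0],
  [[0,0,-10],0],
  [[0,0,-10],0],
  [[0,0,-8],0],
  [[0,0,0],0],
])

```text
clock: 20.55
tool_pos: [0.5665, -0.2881, 0.0906]
orientation: [179.9, -2.2, -1.0]
force: [-0.4, 0.4, -1.3]
opening: 0.0338
```

```bash
python3 - <<'E'
from h import *
s2=ctrl.snapshot("side");s=ctrl.snapshot("top");crop(s2,330,180,480,330,5,"pics/s12.png");crop(s,330,150,470,260,5,"pics/t12.png");print(ctrl.get_obs()["orientation"],ctrl.get_obs()["tool_pos"])
E
```

```text
[179.85094866  -2.31133556  -0.95498924] [ 0.56737159 -0.28842503  0.09209577]
```

View pics/s12.png

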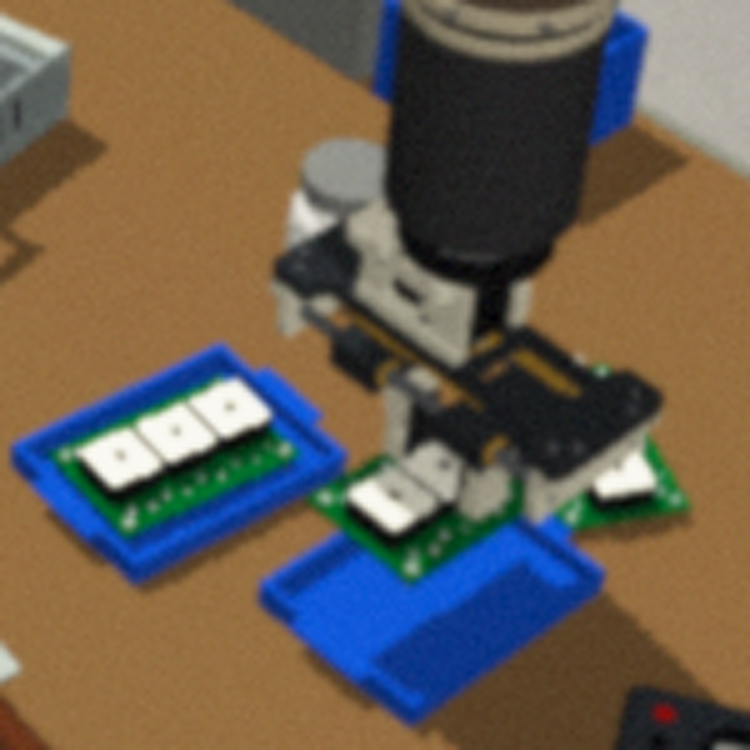

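View pics/t12.png

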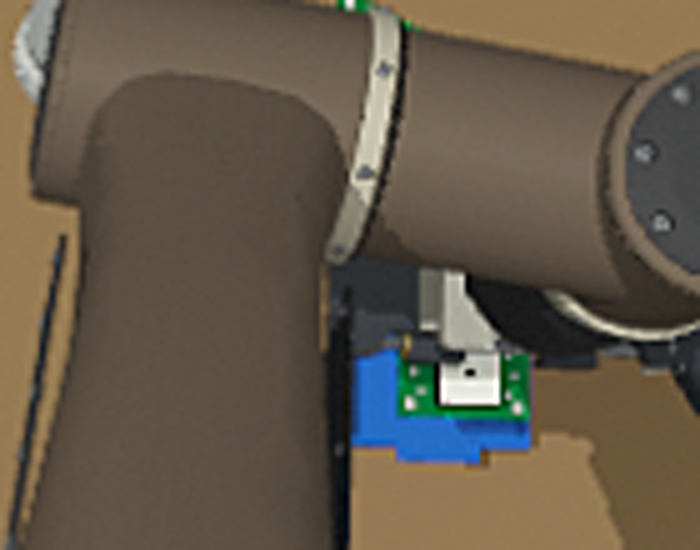

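```bash
python3 - <<'E'
from h import *
s2=ctrl.snapshot("side");s=ctrl.snapshot("top");f=lambda x,y,k,x0,y0:((x+.5)/k+x0-.5,(y+.5)/k+y0-.5)
print(onz(s,f(470,372,5,330,150),.104),onz(s2,f(397,493,5,330,180),.104),two(s,f(470,372,5,330,150),s2,f(397,493,5,330,180)))
o=ctrl.get_obs();print(o["tool_pos"])
# tray inner floor corners z.005 from side view now: outer rim corners z .016
for p in((262,590),(412,716),(602,578)):print(onz(s2,f(*p,5,330,180),.016))
E
```

```text
[ 0.53033971 -0.28741489  0.104     ] [ 0.53165712 -0.2863168   0.104     ] (array([ 0.53027189, -0.28716997,  0.10549806]), np.float64(0.0003403637957856279))
[ 0.56800271 -0.28878701  0.09304958]
[ 0.49542045 -0.23590721  0.016     ]
[ 0.49290264 -0.3467982   0.016     ]
[ 0.64115384 -0.34651378  0.016     ]
```

Request:
move_arm([
  [[2,-1,-8],0],
  [[1,-1,-8],0],
  [[1,0,-8],0],
  [[0,0,-8],0],
  [[0,0,-8],0],
  [[0,0,-8],0],
  [[0,0,-6],0],
  [[0,0,0],0],
])

```text
clock: 21.55
tool_pos: [0.5726, -0.2907, 0.0347]
orientation: [179.8, -2.5, -0.9]
force: [0.0, 0.0, -1.9]
opening: 0.0333
```

Request:
move_arm([
  [[0,0,-4],0],
  [[0,0,-3],0],
  [[0,0,-3],0],
  [[0,0,-2],0],
  [[0,0,-2],0],
  [[0,0,0],0],
  [[0,0,0],0],
  [[0,0,0],0],
])

```text
clock: 22.35
tool_pos: [0.5734, -0.2909, 0.0205]
orientation: [179.8, -2.6, -0.9]
force: [-0.2, 0.1, -2.0]
opening: 0.0335
```

Request:
move_arm([
  [[0,0,-1],0],
  [[0,0,-1],0],
  [[0,0,0],0],
  [[0,0,0],0],
  [[0,0,0],0],
  [[0,0,0],0],
  [[0,0,0],0],
  [[0,0,0],0],
])

```text
clock: 23.15
tool_pos: [0.574, -0.2911, 0.0195]
orientation: [179.8, -2.7, -0.9]
force: [-1.0, 0.7, 1.3]
opening: 0.0337
```

```bash
python3 - <<'E'
from h import *
s2=ctrl.snapshot("side");s=ctrl.snapshot("top");crop(s2,330,180,480,330,5,"pics/s13.png");crop(s,380,180,450,260,7,"pics/t13.png");print(ctrl.get_obs()["force"],ctrl.get_obs()["tool_pos"])
E
```

```text
[-1.50228336  1.08174498  0.18753233] [ 0.57395115 -0.29117482  0.0195587 ]
```

View pics/s13.png

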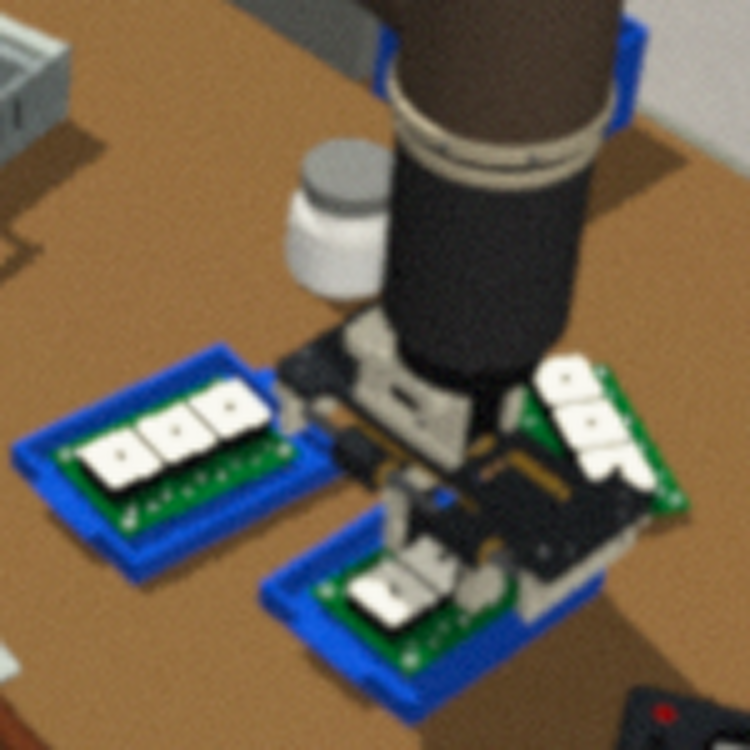

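View pics/t13.png

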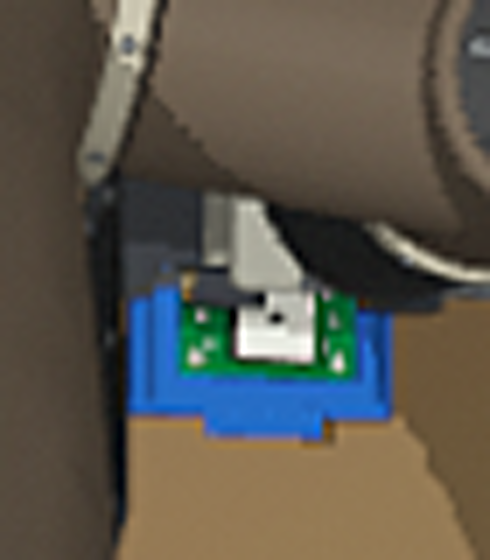

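The board is inside the tray walls: crop (183–357, 378) against the rim at (130–392, 415). It has touched the floor, since the force went from -2 N to about 0. Releasing.

Request:
move_arm([
  [[0,0,0],0],
  [[0,0,0],0],
  [[0,0,0],0],
  [[0,0,0],0],
  [[0,0,0],0],
  [[0,0,0],0],
  [[0,0,0],0],
  [[0,0,0],0],
], jaw=0.2)

```text
clock: 24.05
tool_pos: [0.5748, -0.2914, 0.0198]
orientation: [179.7, -2.7, -0.9]
force: [0.4, 0.8, -0.8]
opening: 0.0521
```

Request:
move_arm([
  [[0,0,5],0],
  [[0,0,10],0],
  [[0,0,20],0],
  [[0,0,30],0],
  [[0,0,30],0],
  [[0,0,30],0],
  [[0,0,30],0],
  [[0,0,30],0],
])

```text
clock: 24.85
tool_pos: [0.5708, -0.2906, 0.2122]
orientation: [179.8, -2.4, -0.9]
force: [0.6, 0.2, -0.6]
opening: 0.0523
```

Request:
move_arm([
  [[-20,0,20],0],
  [[-25,0,0],0],
  [[-25,0,0],0],
  [[-25,0,0],0],
  [[-25,0,0],0],
  [[0,0,0],0],
  [[0,0,0],0],
  [[0,0,0],0],
])

```text
clock: 25.65
tool_pos: [0.4492, -0.2915, 0.248]
orientation: [179.5, -3.5, -0.8]
force: [0.3, 0.1, 0.1]
opening: 0.0526
```

```bash
python3 - <<'E'
from h import *
s2=ctrl.snapshot("side");s=ctrl.snapshot("top");cv2.imwrite("pics/s14.png",s2["color"][:,:,::-1]);cv2.imwrite("pics/t14.png",s["color"][:,:,::-1])
E
```

```text
(no output)
```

View pics/s14.png

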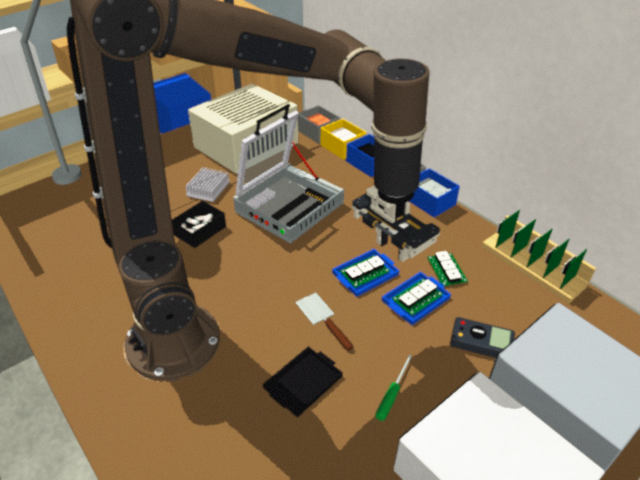

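View pics/t14.png

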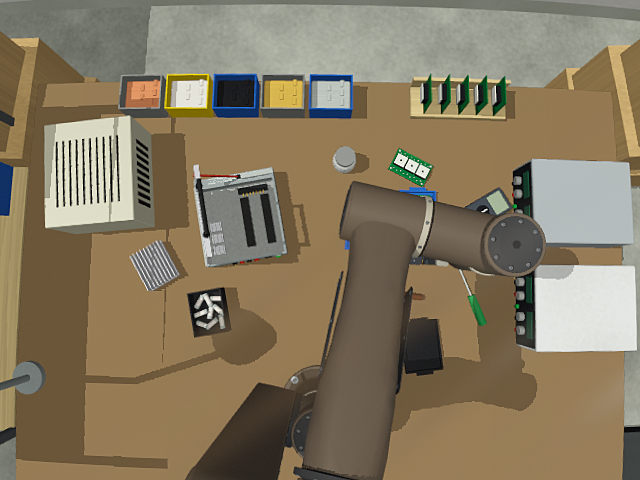

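The side view shows the board flat in the right tray at (417,297), the other board at (366,270) still in its tray, and the guard propped with its stay foot at (317,178). Nothing else has moved. I'll check an enlarged crop, then hand in.

```bash
python3 - <<'E'
from h import *
s2=ctrl.snapshot("side");crop(s2,325,235,475,330,5,"pics/s15.png");f=lambda x,y,k,x0,y0:((x+.5)/k+x0-.5,(y+.5)/k+y0-.5)
E
```

```text
(no output)
```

View pics/s15.png

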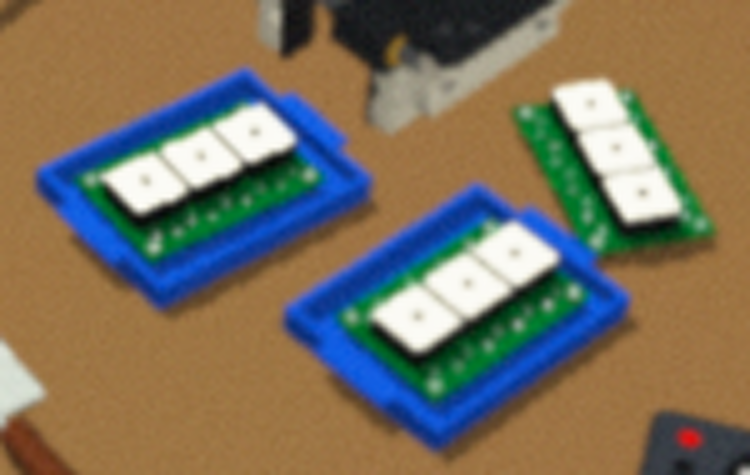

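The enlarged crop shows the board lying flat inside the walls of the tray, with the gripper clear of everything.

```bash
python3 -c "
from plant import ctrl
print(ctrl.close_job())"
```

```text
the job is handed in; nothing more can be done
None
```

I handed the job in at about 26 s of the 64 s allowed; the hand-in gives no verdict. I raised the guard by its handle to about 1.40 rad and saw the stay foot drop behind its step in both views. I then let the guard down until it stood on the stay and released it gradually. After that I gripped the board across its modules, lifted it out and set it down in the empty blue tray.

**Last checks:**
- **Board:** it lies flat inside the walls of the blue tray.
- **Guard:** it still stands on its stay, with the foot at the step.
- **Rest of the bench:** the other board is still in its tray and nothing else appears moved. The gripper was clear of everything at hand-in.
- **Forces:** no reading I saw passed about 6 N.

**What disagreed:**
- **Tool tilt:** the tool drifted about 3° in pitch during fast descents. The board may have gone down up to 1° off level, and it looks flat in the tray.
- **Tray position:** the two views put the tray centre about 3 mm apart, within the clearance around the board.

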